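# Scan a stock jar, then unscrew its tight cap

## Robot

A 6-joint arm with a two-finger parallel gripper is mounted at the origin on the work surface. World frame = base frame: x ahead of the robot, y to its left, z up, the work surface at z = 0. Lengths are in m, angles in rad, forces in N, time in s.
With the tool pointing down it reaches from about 0.425 to 0.95 m from the base axis. Payload 3.5 kg.
Tool frame: the origin (TCP) lies midway between the tips of the shut fingers; the grasp point (between the pads) lies 19 mm behind it; z points along the fingers, y is the line along which they close (so a half turn about z gives the same grasp; the last joint's range is limited). The gripper opens to 85 mm and grips with 20 to 120 N. Pads are 22 mm wide; open, the fingers measure 114 mm over their backs; the gripper's body (76 mm by 85 mm) begins 54 mm behind the grasp point. The pads swing forward as they close: fully open they stand 13 mm farther back than shut.
Start: joints at [1.017, 0.286, 1.577, -0, 1.279, -0.15], TCP at [0.265, 0.621, 0.194] pointing down, gripper open.
Joint ranges: [-2.77, 2.77], [-0.9, 2.22], [0.21, 2.48], [-1.53, 4.67], [0.24, 2.81], [-2.84, 2.84]. Speed limits (rad/s): [2.79, 2.79, 3.14, 3.14, 3.14, 3.14].

## Interface

Orientations are given as a unit quaternion [x, y, z, w].
In Python, from plant import ctrl, cams, order gives the robot as it stands.
- The arm moves only by the tool move_arm, never from a script. Its argument "plan" is one flat list of numbers, 7 for each row, row after row: the shift along the world's x, y, z in mm, then the turn, a rotation vector about the world's x, y, z in degrees, then the finger opening in mm, from 0 to 85.4. A call has 1 to 12 rows; each row shifts and turns the commanded pose from where the row before left it; what a row does not reach is not made up. A row lasts 1/10 s, in which the tool goes at most 50 mm and 8.59 degrees, less where a joint would pass 70% of its speed; a pose out of reach is approached as far as the arm can. A call is refused whole if a number of a shift passes 50 or a number of a turn 8.59, either way. A call with a gripper value outside its range is refused whole. The fingers move at their own pace and stop on an object; "newtons" is the grip in N (left out, the last holds). Time passes only in rows, so rows that do not move let the fingers close. It gives the time, the measured TCP pose, the force, the opening and the grip force at its end, in the units of the state.
- ctrl.get_state(): the state, without advancing time (a new reading comes with each control period).
- cams.read_camera(name): name is "scene" or "top"; returns a dict with "color" (420x560x3 uint8, red, green, blue), "fov_y" (degrees; the focal length in pixels is half the picture's height over the tangent of half this angle, whatever the lens; pixels are square), "cx", "cy" (the principal point, pixels), "origin" and "orientation" of the camera in the world. Camera axes: x right, y up, looking along -z (the intrinsics and any distortion apply to the point x, -y, -z); pixel columns grow to the right and rows downward; lengths in m; the calibration is good to about 2 mm. A picture is of the moment at which its call begins. There is no depth.
- order.sign_off(): hands the job in; it is judged then, once.
The state is a dict: "time": time; "qpos": joint angles; "dq": joint speeds; "joint_efforts": joint torques, N m; "eef_pos": TCP position; "tcp_rot": TCP orientation; "contact_force": force on the tool from outside, world axes, zero at the start; "wrist_torque": the same for the moment, N m; "opening": opening from 0.0 (shut) to 1.0 (fully open); "finger_force": force on a finger pad.
Only numpy, scipy, OpenCV 4.12 (cv2) and the standard library are available. Lean on these libraries where they do the work, as an engineer would, in place of code of your own. Each camera call takes 0.05 s, during which the arm holds its last target. There are 200 camera calls.

## Task

Pick up the hand scanner, point its window squarely at the barcode label on the square jar from close by (about 6 cm) and hold it steady for a second, then stand it back on its rubber pad and let go. Then unscrew the jar's tight cap anticlockwise, with the jar left braced in its wooden nest, until the threads let go, lift the cap just clear and finish while holding it level and still, straight above the mouth with a gap of about 15 mm. Do not pull the jar out of the nest or disturb the other things on the table.

Things in the scene. Friction and masses are not known exactly. Their poses are not given: they have to be found in the camera images.
- scanner: loose grey hand scanner, 90 long (x) x 34 wide (y) x 40 high at the handle; its head (x -45 to -13) is 46 wide, 46 high. 0.17 kg. Origin: centre of its flat underside. Grip the handle (x -13 to +45) across y from above. The scan window is in the -x end face and looks along -x. It starts upright on the pad.
- window (a point): centre of the scanner's window: 45 to the -x end of the scanner and 23 above its underside; same axes as the scanner (it looks along -x)
- pad: fixed black rubber pad, 130 x 85 x 4 thick, lying on the table; origin: centre of its underside, its top is 4 above the table. The scanner belongs on it, at its middle, in any direction.
- nest: fixed wooden block 110 x 110 x 30 high with a square recess 64.4 wide and 20 deep (floor 10 above the table) that keeps the jar from turning. Origin: centre of its underside; z up. It stands in a different place and yaw every time.
- jar: loose grey jar, 0.55 kg: square body 62 x 62 x 70 high, then a round threaded neck 40 in diameter, its mouth 94 above the underside. Origin: centre of its underside, 10 above the table in the nest; play in the nest about 1 mm, a few degrees. A sprung white seal disc in the mouth pushes the cap up with about 20 N, making it tight. +x axis: towards the label.
- label (a point): centre of the barcode label (46 wide, 30 high, white with black bars) on the jar's +x face, 31 from the jar's axis and 48 above its underside; axes as the jar, +x points straight out of the label
- mouth (a point): centre of the jar's mouth rim, on its axis, 94 above its underside
- cap_grip (a point): on the cap's axis, 14 below its top: the height to grip its side, at any yaw. Turned anticlockwise seen from above the thread lets go after 0.95 to 1.3 rad (starts differ; torque 0.2 to 0.6 N m; allow 0.1 rad for play) and the seal pushes the cap up some 4; a firm stop comes about 0.9 rad further. Turned 1.45 rad it is always free.
- cap: loose black ribbed screw cap on the jar, round, 60 diameter, 34 high, 0.06 kg. Origin: centre of its lower rim, at the start about 81 above the jar's underside (11 above the jar's square shoulder); cap top 115 above the jar's underside. Upper 16 solid, lower 18 a hollow skirt over the neck. Once unscrewed it rises 13 mm or more, straight up, to clear the mouth.
- spring1: yellow die spring 40 diameter, 64 high; a bystander, to be left alone. Origin: centre of its underside.
- spring2: red die spring 40 diameter, 51 high; a bystander, to be left alone. Origin: centre of its underside.
- spring3: blue die spring 50 diameter, 76 high; a bystander, to be left alone. Origin: centre of its underside.
- oil: white bottle 56 diameter, 150 high; a bystander, to be left alone. Origin: centre of its underside.
- jar2: round glass jar with a steel lid, 72 diameter, 90 high; a bystander, to be left alone. Origin: centre of its underside.
- wrench: steel wrench 150 long, lying flat; a bystander, to be left alone. Origin: centre of its underside.
- pins: clear tube of pins, 130 long, 16 thick, lying flat; a bystander, to be left alone. Origin: centre of its underside.
- mug: white mug, 80 diameter, 90 high; a bystander, to be left alone. Origin: centre of its underside.
Things that resemble listed ones, but are neither listed nor needed, are in the scene too. Leave any red look-alike of the scanner alone.

How it is judged:
On the way, in this order (a step that is already met when the one before it is completed fails the run):
1. the held scanner's window looks squarely at the label from 30 to 110 mm and is held steady (x of label in the frame of window between -0.11 and -0.03 m and y of label in the frame of window between -0.015 and 0.015 m and z of label in the frame of window between -0.015 and 0.015 m and angle between the x axis of scanner and the x axis of jar, either way round below 0.25 rad and contact force between the fingers and scanner above 1 N and linear speed of scanner below 0.03 m/s and angular speed of scanner below 0.3 rad/s), for 0.5 s.
2. the scanner stands on its pad again, let go (horizontal distance between scanner and pad below 0.05 m and height (world z) of scanner below 0.01 m and angle between scanner's own z axis and vertical below 0.1 rad and contact force between the fingers and scanner below 0.1 N and linear speed of scanner below 0.02 m/s), for 0.2 s.
3. the cap's threads have let go and it has risen 4 mm or more, the jar still seated in the nest (z of cap in the frame of jar above 0.085 m and z of jar in the frame of nest below 0.015 m and horizontal distance between jar and nest below 0.008 m and angle between jar's own z axis and vertical below 0.1 rad), for 0.05 s.
At the end, for the whole second after the job is handed in: Gripper holds the cap still, level to 0.2 rad, its rim 4-40 mm above the mouth and within 15 mm of its axis, off the jar; jar upright in the nest (8 mm, raised under 5 mm); scanner upright on the pad within 50 mm of its centre, released, at rest (all of step 2 and z of cap in the frame of mouth between 0.004 and 0.04 m and horizontal distance between cap and mouth below 0.015 m and angle between cap's own z axis and vertical below 0.2 rad and linear speed of cap below 0.03 m/s and contact force between the fingers and cap above 2 N and contact force between cap and jar below 0.2 N and z of jar in the frame of nest below 0.015 m and horizontal distance between jar and nest below 0.008 m and angle between jar's own z axis and vertical below 0.1 rad); the arm keeps its last pose, push and grip.
It fails at once if the jar is lifted out of the nest (raised 15 mm) or tipped (z of jar in the frame of nest above 0.025 m or angle between jar's own z axis and vertical above 0.25 rad).
It fails at once if another thing on the table is shifted by more than 30 mm (distance of any of spring1, spring2, spring3, oil, jar2, wrench, pins, mug from where it was at the start of the episode above 0.03 m).
It also fails if it takes over 51 s, if anything falls off the work surface, if the arm or the gripper's body presses on something with over 40 N, if the wrist force passes 120 N, or if a joint passes its speed limit or range.

## Working session

There is one attempt and no reset: what is moved stays moved. The work goes in short steps, Python scripts to look and compute and a tool call to move; the robot and the scene stay as the last step left them, time stands still between calls to the robot, and variables do not carry over. Pictures are saved under pics/ and viewed, at most 10 in all, crops included, and the job is handed in when it is done.

Besides the shell and the picture viewer there is one more tool, called by a JSON object that holds its "name" and its "arguments", one argument or row to a line. move_arm: Moves the arm, as the interface text tells. Its arguments: {"type":"object","properties":{"plan":{"type":"array","items":{"type":"number"}},"newtons":{"type":"number"}},"required":["plan"]}

```bash
mkdir -p pics; ls; python3 - <<'E'
from plant import ctrl,cams
import cv2
for n in("scene","top"):
    c=cams.read_camera(n); print(n,{k:v for k,v in c.items() if k!='color'})
    cv2.imwrite(f"pics/{n}0.png",c['color'][:,:,::-1])
    import numpy as np; np.save(f"pics/{n}0.npy",c['color'])
print(ctrl.get_state())
E
```

```text
pics
scene {'fov_y': 55.990184622230295, 'cx': 279.8680462714512, 'cy': 209.11988076351074, 'origin': array([0.859795  , 0.5329087 , 0.95410064]), 'orientation': array([0.08100714, 0.29283342, 0.91435959, 0.26764336])}
top {'fov_y': 43.60886344752291, 'cx': 284.0412573123369, 'cy': 200.73634441228066, 'origin': array([0.46664299, 0.04022348, 1.56919479]), 'orientation': array([-0.0161433 ,  0.02092362,  0.71348291, -0.70017407])}
{'time': 0.1, 'qpos': array([ 1.01696953e+00,  2.87086979e-01,  1.57805121e+00, -2.06987492e-05,
        1.27863170e+00, -1.49987775e-01]), 'dq': array([ 0.00028793, -0.00058789, -0.00344223,  0.00024762,  0.00168715,
       -0.00123745]), 'joint_efforts': array([ 1.61351811e-03, -4.07294869e+01, -2.93700045e+01, -9.39592246e-05,
        3.43130887e-03,  4.72945459e-06]), 'eef_pos': array([0.26484539, 0.62012111, 0.19296784]), 'tcp_rot': array([ 2.00547163e-01,  9.79683444e-01, -1.02531863e-03, -3.65933864e-04]), 'contact_force': array([ 0.98639271,  0.23959866, -0.34737015]), 'wrist_torque': array([-0.08206232,  0.0084396 ,  0.00757915]), 'finger_force': 0.0, 'opening': 1.000252228589084}
```

View pics/scene0.png

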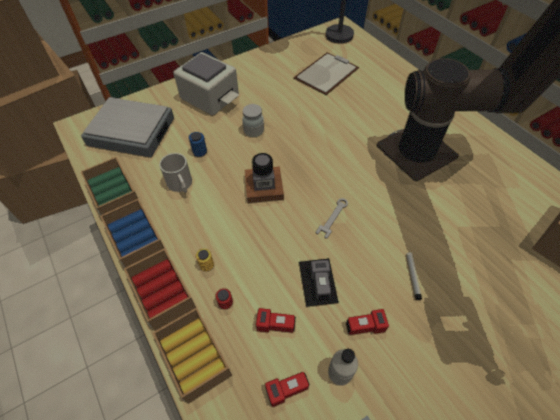

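View pics/top0.png

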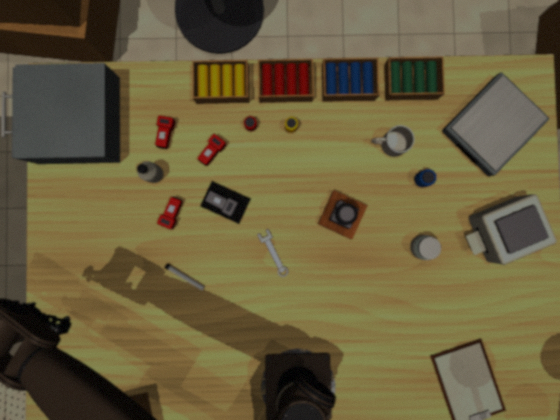

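The scene picture shows the scanner on its pad at (320,280) and the jar with its label facing the camera at (264,180). The top picture shows the pad at (226,202) and the nest at (343,213). I'll zoom in on both.

```bash
cat > h.py <<'E'
import numpy as np, cv2
from scipy.spatial.transform import Rotation as R
def ray(c,p):
    f=210/np.tan(np.radians(c['fov_y']/2)); u,v=p
    d=np.array([(u-c['cx'])/f,-(v-c['cy'])/f,-1.])
    return np.array(c['origin']),R.from_quat(c['orientation']).apply(d)
def plane(c,p,z):
    o,d=ray(c,p); return o+d*(z-o[2])/d[2]
def proj(c,X):
    f=210/np.tan(np.radians(c['fov_y']/2))
    q=R.from_quat(c['orientation']).inv().apply(np.array(X)-c['origin'])
    return c['cx']+f*q[0]/-q[2], c['cy']-f*q[1]/-q[2]
E
python3 - <<'E'
import numpy as np,cv2
s=np.load('pics/scene0.npy');t=np.load('pics/top0.npy')
def cr(i,x,y,w,h): return cv2.resize(i[y:y+h,x:x+w],(400,300),interpolation=cv2.INTER_CUBIC)
o=np.vstack([np.hstack([cr(s,284,250,80,60),cr(s,224,145,80,60)]),np.hstack([cr(t,186,172,80,60),cr(t,304,184,80,60)])])
o=cv2.convertScaleAbs(o,alpha=1.6)
cv2.imwrite('pics/crop.png',o[:,:,::-1])
E
```

```text
(no output)
```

View pics/crop.png

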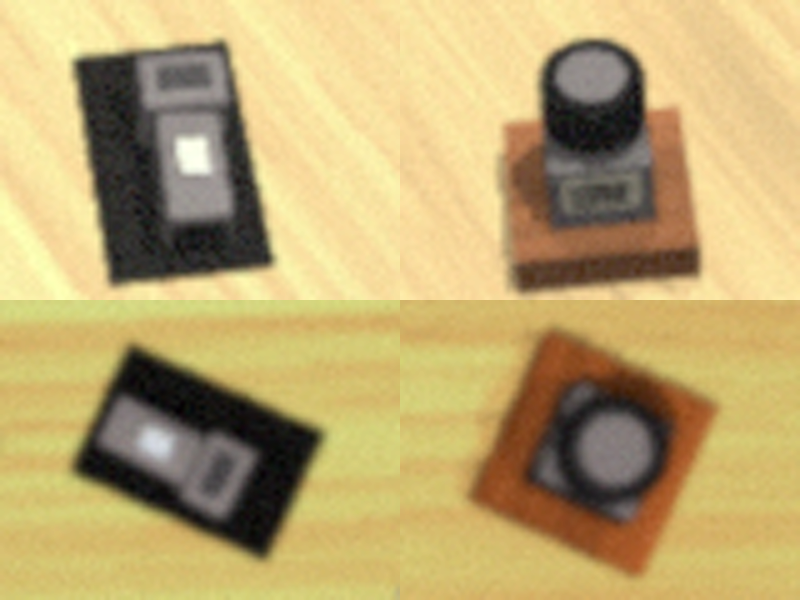

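The crops are clear: the scanner lies on the pad with its head towards the jar side, and the label faces the scene camera. I'll measure the corners in both views next.

```bash
cat > m.py <<'E'
from h import *
from plant import cams
T=cams.read_camera('top');S=cams.read_camera('scene')
def P(c,pts,off,z):
    return np.array([plane(c,((x+.5)/5-.5+off[0],(y+.5)/5-.5+off[1]),z) for x,y in pts])
a=lambda v:np.degrees(np.arctan2(v[1],v[0]))
np.set_printoptions(precision=4,suppress=True)
def quad(n,q):
    print(n,q[:,:2].tolist() and q.mean(0),'sides',[round(np.linalg.norm(q[i]-q[i-1]),4) for i in range(4)],'ang',[round(a(q[i]-q[i-1]),1) for i in range(4)])
pt=(186,172);nt=(304,184);ps=(284,250);ns=(224,145)
quad('pad T',P(T,[(131,45),(323,133),(266,258),(75,170)],pt,.004))
quad('pad S',P(S,[(75,60),(226,42),(273,264),(110,284)],ps,.004))
quad('nest T',P(T,[(149,28),(318,105),(241,277),(72,197)],nt,.03))
quad('nest S',P(S,[(104,124),(279,108),(300,251),(117,266)],ns,.03))
print('cap',P(T,[(213,146)],nt,.125),P(S,[(192,77)],ns,.125))
print('label S on z.058',P(S,[(200,195)],ns,.058))
quad('head T',P(T,[(258,158),(223,220),(181,205),(218,140)],pt,.05))
quad('hand T',P(T,[(122,98),(93,152),(181,185),(203,133)],pt,.044))
quad('head S',P(S,[(137,55),(228,50),(230,105),(140,108)],ps,.05))
quad('hand S',P(S,[(158,113),(220,112),(231,218),(168,219)],ps,.044))
E
python3 m.py
```

```text
pad T [0.5485 0.204  0.004 ] sides [np.float64(0.0817), np.float64(0.1264), np.float64(0.0818), np.float64(0.1255)] ang [np.float64(-24.8), np.float64(-115.7), np.float64(154.6), np.float64(64.2)]
pad S [0.5456 0.2078 0.004 ] sides [np.float64(0.1268), np.float64(0.0827), np.float64(0.1272), np.float64(0.0832)] ang [np.float64(-116.1), np.float64(154.9), np.float64(64.1), np.float64(-25.4)]
nest T [ 0.5054 -0.142   0.03  ] sides [np.float64(0.1093), np.float64(0.109), np.float64(0.1108), np.float64(0.1094)] ang [np.float64(-25.8), np.float64(-115.7), np.float64(154.4), np.float64(63.6)]
nest S [ 0.5009 -0.1373  0.03  ] sides [np.float64(0.1108), np.float64(0.1089), np.float64(0.1127), np.float64(0.1078)] ang [np.float64(-115.6), np.float64(154.0), np.float64(63.9), np.float64(-27.0)]
cap [[ 0.5059 -0.1408  0.125 ]] [[ 0.5008 -0.1384  0.125 ]]
label S on z.058 [[ 0.5156 -0.1107  0.058 ]]
head T [0.5289 0.1871 0.05  ] sides [np.float64(0.0254), np.float64(0.0411), np.float64(0.0258), np.float64(0.0432)] ang [np.float64(-115.3), np.float64(149.7), np.float64(69.3), np.float64(-30.4)]
hand T [0.5524 0.2282 0.044 ] sides [np.float64(0.0514), np.float64(0.0356), np.float64(0.0547), np.float64(0.0328)] ang [np.float64(65.6), np.float64(151.1), np.float64(-111.6), np.float64(-23.7)]
head S [0.5295 0.1915 0.05  ] sides [np.float64(0.03), np.float64(0.047), np.float64(0.0312), np.float64(0.0455)] ang [np.float64(-122.2), np.float64(150.8), np.float64(55.2), np.float64(-30.6)]
hand S [0.5508 0.2305 0.044 ] sides [np.float64(0.0573), np.float64(0.0314), np.float64(0.0573), np.float64(0.0309)] ang [np.float64(-120.5), np.float64(148.3), np.float64(58.9), np.float64(-31.7)]
```

{"name": "move_arm", "arguments": {
  "plan": [24,-33,0,0,0,-8,70,24,-33,0,0,0,-8,70,24,-33,0,0,0,-8,70,24,-33,0,0,0,-8,70,24,-33,0,0,0,-8,70,24,-33,0,0,0,-8,70,24,-33,0,0,0,-8,70,24,-33,0,0,0,-8,70,24,-33,0,0,0,-8,70,24,-33,0,0,0,-8,70,24,-33,0,0,0,-8,70,21,-30,0,0,0,-8,70]
}}

```text
time: 1.4
eef_pos: [0.551, 0.226, 0.1941]
tcp_rot: [0.864, 0.504, -0.0, 0.0]
contact_force: [0.7, -0.0, 0.1]
opening: 0.822
finger_force: 0.0
```

{"name": "move_arm", "arguments": {
  "plan": [0,0,-40,0,0,0,70,0,0,-40,0,0,0,70,0,0,-30,0,0,0,70,0,0,0,0,0,0,70,0,0,0,0,0,0,70]
}}

```text
time: 1.9
eef_pos: [0.5501, 0.2277, 0.0843]
tcp_rot: [0.862, 0.507, -0.0, -0.0]
contact_force: [-0.2, -0.4, 0.8]
opening: 0.819
finger_force: 0.0
```

```bash
python3 - <<'E'
from plant import ctrl,cams
import cv2,numpy as np
s=cams.read_camera('scene')['color'];t=cams.read_camera('top')['color']
print(ctrl.get_state()['eef_pos'],ctrl.get_state()['tcp_rot'],ctrl.get_state()['qpos'])
def cr(i,x,y,w,h): return cv2.resize(i[y:y+h,x:x+w],(400,300),interpolation=cv2.INTER_CUBIC)
cv2.imwrite('pics/c2.png',cv2.convertScaleAbs(np.hstack([cr(s,264,235,120,90),cr(t,166,157,120,90)])[:,:,::-1],alpha=1.6))
E
```

```text
[0.55191547 0.22824154 0.08682822] [8.62183459e-01 5.06591716e-01 2.02494140e-03 6.45435628e-04] [2.22371400e-01 2.24801749e-01 1.85899521e+00 1.44199250e-06
 1.05354506e+00 7.30710151e-01]
```

View pics/c2.png

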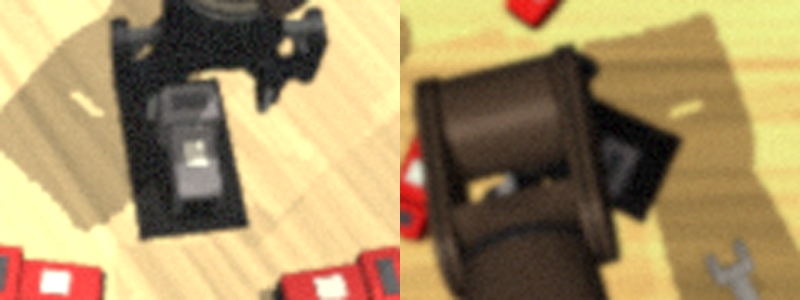

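The scanner is still upright and lies between the opened fingers in both crops. Descending and gripping.

{"name": "move_arm", "arguments": {
  "plan": [0,0,-30,0,0,0,65,0,0,-30,0,0,0,65,0,0,-19,0,0,0,65,0,0,0,0,0,0,60,0,0,0,0,0,0,50,0,0,0,0,0,0,20,0,0,0,0,0,0,20,0,0,0,0,0,0,20,0,0,0,0,0,0,20,0,0,0,0,0,0,20],
  "newtons": 40
}}

```text
time: 3.0
eef_pos: [0.5515, 0.2281, 0.0071]
tcp_rot: [0.862, 0.506, 0.001, 0.0]
contact_force: [-0.6, 0.1, 6.4]
opening: 0.231
finger_force: 3.1
```

```bash
cat > v.py <<'E'
import sys
from plant import ctrl,cams
import cv2,numpy as np
n=sys.argv[1];a=list(map(int,sys.argv[2:]))
s=cams.read_camera('scene')['color'];t=cams.read_camera('top')['color']
st=ctrl.get_state();print(st['time'],st['eef_pos'],st['opening'],st['finger_force'],st['contact_force'])
def cr(i,x,y,w,h): return cv2.resize(i[y:y+h,x:x+w],(400,300),interpolation=cv2.INTER_CUBIC)
cv2.imwrite(f'pics/{n}.png',cv2.convertScaleAbs(np.hstack([cr(s,*a[:4]),cr(t,*a[4:])])[:,:,::-1],alpha=1.6))
E
python3 v.py c3 264 235 120 90 166 157 120 90
```

```text
3.1 [0.55155221 0.22810976 0.00711802] 0.23494519118494503 3.066498830994533 [-1.62051883  0.49668618  5.76261738]
```

View pics/c3.png

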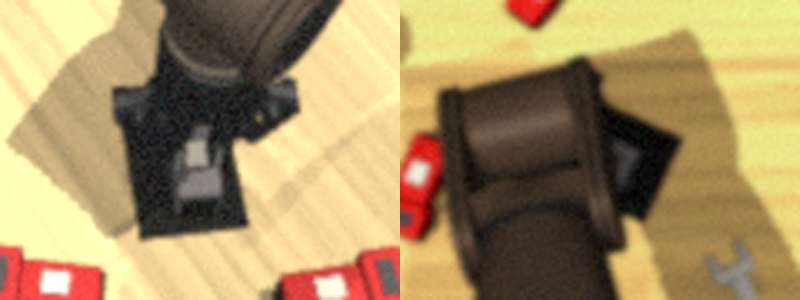

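The gripper is around the handle, but the force is low. I'll close it further.

{"name": "move_arm", "arguments": {
  "plan": [0,0,0,0,0,0,0,0,0,0,0,0,0,0,0,0,0,0,0,0,0,0,0,0,0,0,0,0]
}}

```text
time: 3.5
eef_pos: [0.5475, 0.231, 0.0099]
tcp_rot: [0.862, 0.506, -0.002, -0.004]
contact_force: [-15.9, 5.5, 25.6]
opening: 0.002
finger_force: 11.8
```

{"name": "move_arm", "arguments": {
  "plan": [0,0,0,0,0,0,70,0,0,0,0,0,0,70,0,0,0,0,0,0,70,0,0,0,0,0,0,70,0,0,0,0,0,0,70,0,0,20,0,0,0,70,0,0,40,0,0,0,70,0,0,40,0,0,0,70,0,0,50,0,0,0,70,0,0,50,0,0,0,70]
}}

```text
time: 4.5
eef_pos: [0.5493, 0.2274, 0.2058]
tcp_rot: [0.862, 0.506, -0.001, -0.0]
contact_force: [0.5, 0.9, -0.7]
opening: 0.813
finger_force: 0.0
```

```bash
python3 v.py c4 264 235 120 90 166 157 120 90
```

```text
4.6 [0.55486476 0.2287267  0.21480542] 0.8210324644970706 0.0 [ 1.20125237 -0.03641517  0.68565241]
```

View pics/c4.png

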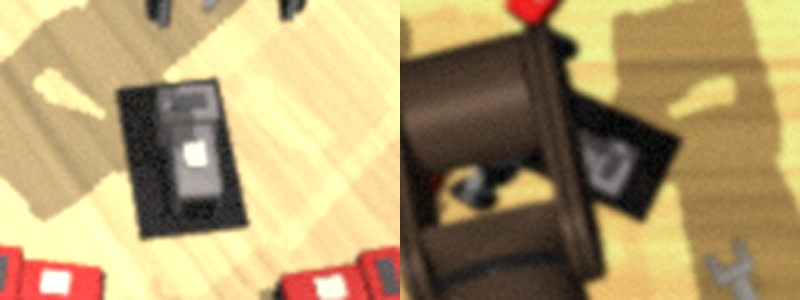

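The scanner is unmoved and upright, so the fingers closed somewhere else. The finger tips show at crop (160,22) and (290,15). I'll compare that with where the reported tool pose projects.

```bash
python3 - <<'E'
from h import *
from plant import cams,ctrl
S=cams.read_camera('scene');T=cams.read_camera('top');st=ctrl.get_state()
p=st['eef_pos'];r=R.from_quat(st['tcp_rot']);print(p,r.apply([0,1,0]),r.apply([0,0,1]),st['qpos'])
for k in(-.043,0,.043):
    for b in (.0,.013):
        X=p+r.apply([0,k,-b]);u=proj(S,X);v=proj(T,X)
        print(k,b,'sceneCrop',(u[0]-264)*3.333,(u[1]-235)*3.333,'topCrop',400+(v[0]-166)*3.333,(v[1]-157)*3.333)
for X in([.5503,.2272,.044],[.5503,.2272,.004],[.5515,.228,.007]):
    u=proj(S,X);print((u[0]-264)*3.333,(u[1]-235)*3.333)
s=S['color'][200:300,264:384]
cv2.imwrite('pics/c5.png',cv2.convertScaleAbs(cv2.resize(s,(720,600),interpolation=cv2.INTER_CUBIC)[:,:,::-1],alpha=1.8))
E
```

```text
[0.55097251 0.22778797 0.20679104] [ 0.87336032 -0.48706925  0.00230053] [ 3.03711179e-03  7.22636391e-04 -9.99995127e-01] [2.21955342e-01 1.02852200e-01 1.76591840e+00 3.80386386e-05
 1.26970036e+00 7.30674060e-01]
-0.043 0.0 sceneCrop 277.8611812238103 44.390037259003535 topCrop 513.4449348059309 182.60767985992322
-0.043 0.013 sceneCrop 280.5506995943525 34.25502451768215 topCrop 510.8680520244655 182.12840707519692
0 0.0 sceneCrop 211.97489037787628 47.95562309789323 topCrop 539.8126516810595 133.9347557575559
0 0.013 sceneCrop 213.84123789029346 37.85066601965528 topCrop 537.4931076446992 132.9882796861533
0.043 0.0 sceneCrop 145.89953115918044 51.5314407999495 topCrop 566.102416789071 85.40572505568669
0.043 0.013 sceneCrop 146.93793910404295 41.4567553447638 topCrop 564.0386951408972 83.99482142690172
192.7040235921706 154.62590707577075
188.67597797135298 176.82344575173119
188.31576116105248 176.80078349059332
```

View pics/c5.png

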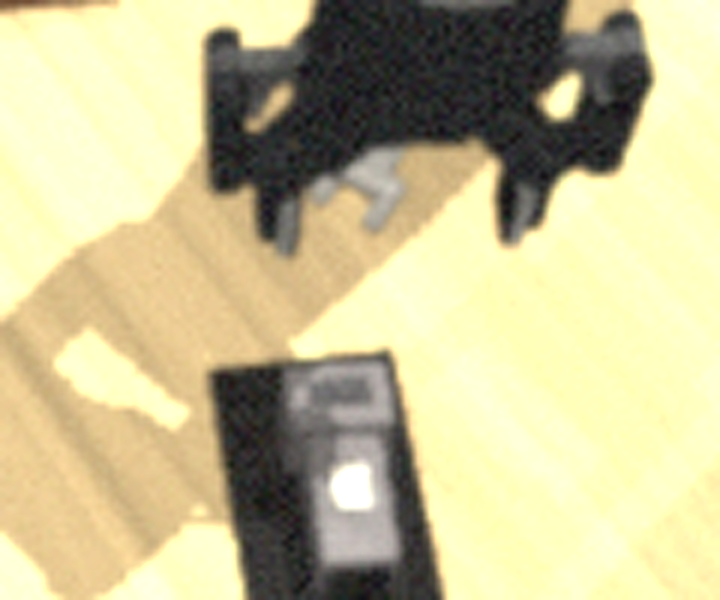

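The observed tips sit about 8 px above the projected TCP. That fits fingers about 30 mm higher than the reported TCP, which explains why they closed on top of the handle. I'll descend carefully and use the contact force to find the true height.

{"name": "move_arm", "arguments": {
  "plan": [0,0,-50,0,0,0,75,0,0,-50,0,0,0,75,0,0,-50,0,0,0,75,0,0,-40,0,0,0,75,0,0,-14,0,0,0,75,0,0,0,0,0,0,75,0,0,0,0,0,0,75]
}}

```text
time: 5.4
eef_pos: [0.551, 0.2279, 0.0021]
tcp_rot: [0.862, 0.507, 0.001, 0.0]
contact_force: [-0.4, -0.3, 1.1]
opening: 0.877
finger_force: 0.0
```

{"name": "move_arm", "arguments": {
  "plan": [0,0,-6,0,0,0,75,0,0,0,0,0,0,75]
}}

```text
time: 5.6
eef_pos: [0.5514, 0.228, -0.0032]
tcp_rot: [0.862, 0.507, 0.001, 0.0]
contact_force: [0.3, -0.8, -0.3]
opening: 0.88
finger_force: 0.0
```

{"name": "move_arm", "arguments": {
  "plan": [0,0,-6,0,0,0,75,0,0,0,0,0,0,75]
}}

```text
time: 5.8
eef_pos: [0.55, 0.2277, -0.0109]
tcp_rot: [0.862, 0.507, -0.0, -0.0]
contact_force: [-0.7, -0.3, -0.2]
opening: 0.878
finger_force: 0.0
```

{"name": "move_arm", "arguments": {
  "plan": [0,0,-6,0,0,0,75,0,0,0,0,0,0,75]
}}

```text
time: 6.0
eef_pos: [0.5495, 0.2275, -0.0177]
tcp_rot: [0.862, 0.507, -0.001, -0.0]
contact_force: [0.5, -0.0, -0.4]
opening: 0.875
finger_force: 0.0
```

There is no contact at a reported z of -18 mm, so the height offset is real. A little further down, then grip.

{"name": "move_arm", "arguments": {
  "plan": [0,0,-4,0,0,0,70,0,0,-3,0,0,0,60,0,0,0,0,0,0,45]
}}

```text
time: 6.3
eef_pos: [0.5497, 0.2276, -0.0245]
tcp_rot: [0.862, 0.507, -0.001, -0.0]
contact_force: [-0.3, -0.3, -0.3]
opening: 0.547
finger_force: 0.0
```

{"name": "move_arm", "arguments": {
  "plan": [0,0,0,0,0,0,20,0,0,0,0,0,0,20,0,0,0,0,0,0,20,0,0,0,0,0,0,20],
  "newtons": 40
}}

```text
time: 6.7
eef_pos: [0.5502, 0.2277, -0.0238]
tcp_rot: [0.862, 0.507, 0.0, -0.0]
contact_force: [-0.0, 0.7, -0.3]
opening: 0.392
finger_force: 40.8
```

Gripped at 33.5 mm with 40 N. Lifting and carrying to the scan pose.

{"name": "move_arm", "arguments": {
  "plan": [0,0,16,0,0,0,20,0,0,15,0,0,0,20,2,-23,0,0,0,0.25,20,2,-23,0,0,0,0.25,20,2,-23,0,0,0,0.25,20,2,-23,0,0,0,0.25,20,2,-23,0,0,0,0.25,20,2,-23,0,0,0,0.25,20,2,-23,0,0,0,0.25,20,2,-23,0,0,0,0.25,20,2,-23,0,0,0,0.25,20,2,-23,0,0,0,0.25,20]
}}

```text
time: 7.9
eef_pos: [0.571, -0.0033, 0.0091]
tcp_rot: [0.851, 0.525, 0.001, 0.001]
contact_force: [-0.1, -0.5, -0.7]
opening: 0.391
finger_force: 40.6
```

{"name": "move_arm", "arguments": {
  "plan": [0,-3,0,0,0,0,20,0,0,0,0,0,0,20,0,0,0,0,0,0,20]
}}

```text
time: 8.2
eef_pos: [0.5703, -0.0047, 0.0079]
tcp_rot: [0.851, 0.525, 0.0, 0.0]
contact_force: [-0.1, 1.0, -2.5]
opening: 0.389
finger_force: 40.6
```

```bash
python3 v.py c6 220 150 120 90 264 167 120 90
```

```text
8.3 [ 0.57006506 -0.00435729  0.0074688 ] 0.3909457458201036 40.59496879577637 [ 0.40126623 -0.13655756 -1.98476408]
```

View pics/c6.png

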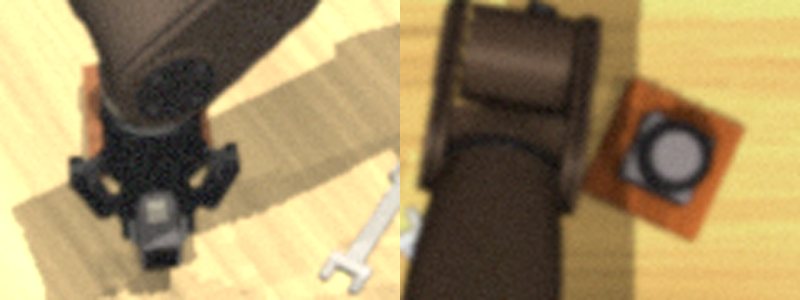

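```bash
python3 - <<'E'
from h import *
from plant import cams
S=cams.read_camera('scene')
d=np.array([.446,.895,0]);n=np.array([-.895,.446,0])
o=np.array([.5637,-.0183,.035])
for a,b,z in((.045,.017,.04),(.045,-.017,.04),(.045,0,.04),(.016,0,.04),(.045,0,0)):
    u=proj(S,o+a*d+b*n+[0,0,z]);print((u[0]-220)/.3,(u[1]-150)/.3)
E
```

```text
178.33175720995277 241.1284745091379
135.9522265771879 245.03559276029404
157.16026245206234 243.08034920755318
154.09915005976492 213.41472461234125
158.85275869558618 269.79793165766904
```

The scanner's tail and sticker match the predicted pose to within about 1 mm (tail edge at crop (157,243)). I'll hold for a second, then return it to the middle of the pad.

{"name": "move_arm", "arguments": {
  "plan": [0,0,0,0,0,0,20,0,0,0,0,0,0,20,0,0,0,0,0,0,20,0,0,0,0,0,0,20,0,0,0,0,0,0,20,0,0,0,0,0,0,20,0,0,0,0,0,0,20,0,0,0,0,0,0,20,0,0,0,0,0,0,20,0,0,0,0,0,0,20,0,0,0,0,0,0,20]
}}

```text
time: 9.45
eef_pos: [0.5702, -0.0053, 0.0072]
tcp_rot: [0.851, 0.525, 0.0, 0.0]
contact_force: [0.1, 0.2, -1.8]
opening: 0.395
finger_force: 40.6
```

{"name": "move_arm", "arguments": {
  "plan": [-2,22,0,0,0,0,20,-2,23,0,0,0,0,20,-2,23,0,0,0,0,20,-2,23,0,0,0,0,20,-2,23,0,0,0,0,20,-2,23,0,0,0,0,20,-2,23,0,0,0,0,20,-1,23,0,0,0,0,20,-1,23,0,0,0,0,20,-1,18,0,0,0,0,20,0,0,0,0,0,0,20,0,0,0,0,0,0,20]
}}

```text
time: 10.65
eef_pos: [0.5531, 0.2187, 0.0071]
tcp_rot: [0.851, 0.526, -0.0, 0.0]
contact_force: [-0.4, -0.2, -1.3]
opening: 0.395
finger_force: 40.6
```

{"name": "move_arm", "arguments": {
  "plan": [0,0,-12,0,0,0,20,0,0,-10,0,0,0,20,0,0,-6,0,0,0,20,0,0,-3,0,0,0,20,0,0,0,0,0,0,20]
}}

```text
time: 11.15
eef_pos: [0.5528, 0.218, -0.0238]
tcp_rot: [0.851, 0.525, -0.001, -0.0]
contact_force: [-3.3, -2.3, 2.4]
opening: 0.394
finger_force: 41.1
```

Set down. Releasing, lifting clear and looking.

{"name": "move_arm", "arguments": {
  "plan": [0,0,0,0,0,0,60,0,0,0,0,0,0,65,0,0,0,0,0,0,70,0,0,0,0,0,0,75,0,0,40,0,0,0,80,0,0,50,0,0,0,85,0,0,50,0,0,0,85,0,0,30,0,0,0,85]
}}

```text
time: 11.95
eef_pos: [0.5552, 0.2192, 0.1513]
tcp_rot: [0.851, 0.525, 0.003, 0.001]
contact_force: [0.0, 0.1, -0.5]
opening: 0.995
finger_force: 0.0
```

{"name": "move_arm", "arguments": {
  "plan": [-5,-36,0,0,0,0,85,-5,-36,0,0,0,0,85,-5,-36,0,0,0,0,85,-5,-36,0,0,0,0,85,-5,-36,0,0,0,0,85,-5,-36,0,0,0,0,85,-5,-36,0,0,0,0,85,-5,-36,0,0,0,0,85,-5,-36,0,0,0,0,85,-5,-34,0,0,0,0,85,0,0,0,0,0,0,85,0,0,0,0,0,0,85]
}}

```text
time: 13.15
eef_pos: [0.503, -0.1397, 0.1462]
tcp_rot: [0.851, 0.524, 0.0, -0.0]
contact_force: [-0.7, 0.0, -0.2]
opening: 0.995
finger_force: 0.0
```

```bash
python3 v.py c7 210 130 160 180 170 157 240 100; python3 - <<'E'
from h import *
from plant import cams,ctrl
S=cams.read_camera('scene');st=ctrl.get_state();p=st['eef_pos'];r=R.from_quat(st['tcp_rot']);print(st['qpos'],p)
for k in(-.045,0,.045):
    u=proj(S,p+r.apply([0,k,-.031-.013]));print((u[0]-210)*2.5,(u[1]-130)*300/180)
for X in([.503,-.14,.125],):
    u=proj(S,X);print((u[0]-210)*2.5,(u[1]-130)*300/180)
E
```

```text
13.25 [ 0.50318908 -0.13842979  0.14609646] 0.994425450537657 0.0 [-0.17906488  0.9113671  -0.08040664]
[-4.62765381e-01 -6.70786155e-03  1.99461992e+00  3.21079430e-04
  1.15397284e+00  7.08012303e-04] [ 0.50324258 -0.13821267  0.14612212]
167.05866056772138 20.983577429152167
125.41647620713348 23.223210809717283
83.58897453740724 25.47281107453486
127.64240596975867 49.944544871821016
```

View pics/c7.png

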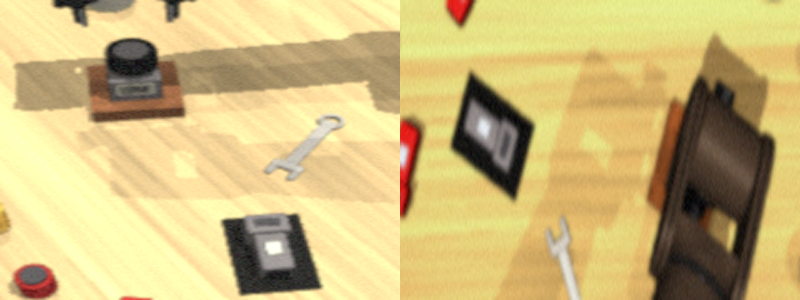

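The scanner stands on the pad at crop (270,250), and the finger tips straddle the cap where predicted. Lowering to the cap and gripping.

{"name": "move_arm", "arguments": {
  "plan": [0,0,-30,0,0,0,85,0,0,-30,0,0,0,85,0,0,-20,0,0,0,85,0,0,-13,0,0,0,85,0,0,0,0,0,0,85],
  "newtons": 50
}}

```text
time: 13.8
eef_pos: [0.5019, -0.1377, 0.0513]
tcp_rot: [0.851, 0.526, -0.001, -0.002]
contact_force: [1.1, 1.0, 1.0]
opening: 0.994
finger_force: 0.0
```

{"name": "move_arm", "arguments": {
  "plan": [0,0,0,0,0,0,70,0,0,0,0,0,0,60,0,0,0,0,0,0,50,0,0,0,0,0,0,45,0,0,0,0,0,0,45]
}}

```text
time: 14.3
eef_pos: [0.5039, -0.1393, 0.0551]
tcp_rot: [0.851, 0.525, 0.001, 0.0]
contact_force: [-2.9, 1.4, 5.8]
opening: 0.687
finger_force: 52.9
```

{"name": "move_arm", "arguments": {
  "plan": [0,0,0,0,0,0,45,0,0,0,0,0,0,45,0,0,0,0,0,5,45,0,0,0,0,0,5,45,0,0,0,0,0,5,45,0,0,0,0,0,5,45],
  "newtons": 90
}}

```text
time: 14.9
eef_pos: [0.5045, -0.1398, 0.0556]
tcp_rot: [0.746, 0.666, 0.001, 0.001]
contact_force: [-2.0, 1.2, 6.7]
opening: 0.675
finger_force: 94.6
```

{"name": "move_arm", "arguments": {
  "plan": [0,0,0,0,0,5,45,0,0,0,0,0,5,45,0,0,0,0,0,5,45,0,0,0,0,0,5,45,0,0,0,0,0,5,45,0,0,0,0,0,5,45]
}}

```text
time: 15.5
eef_pos: [0.5036, -0.1393, 0.0561]
tcp_rot: [0.548, 0.836, 0.0, -0.0]
contact_force: [-7.1, 3.0, 13.0]
opening: 0.682
finger_force: 95.0
```

{"name": "move_arm", "arguments": {
  "plan": [0,0,0,0,0,5,45,0,0,0,0,0,5,45,0,0,0,0,0,5,45,0,0,0,0,0,5,45,0,0,0,0,0,5,45,0,0,0,0,0,5,45,0,0,0,0,0,5,45,0,0,0,0,0,0,45]
}}

```text
time: 16.3
eef_pos: [0.5033, -0.1398, 0.0565]
tcp_rot: [0.272, 0.962, -0.0, -0.0]
contact_force: [-7.0, 2.0, 13.1]
opening: 0.676
finger_force: 95.2
```

```bash
python3 v.py c8 234 135 80 60 304 184 80 60;python3 -c "
from plant import ctrl;s=ctrl.get_state();print(s['wrist_torque'],s['qpos'],s['tcp_rot'])"
```

```text
16.4 [ 0.50346012 -0.13981725  0.05653432] 0.6754231042515754 95.16923904418945 [-7.0241804   2.2200255  14.27558458]
[0.41994923 1.28461919 0.03710577] [-4.64689109e-01  1.12893865e-01  2.05202645e+00 -1.12946647e-03
  9.76805872e-01 -1.48324128e+00] [ 2.72322513e-01  9.62205916e-01 -4.47169838e-04 -1.53308607e-04]
```

The axial torque is now near zero after 85°, and the seal pushes up with 13 N. A few degrees more, then a small lift while watching the force.

{"name": "move_arm", "arguments": {
  "plan": [0,0,0,0,0,3,45,0,0,2,0,0,0,45,0,0,2,0,0,0,45,0,0,0,0,0,0,45]
}}

```text
time: 16.8
eef_pos: [0.5031, -0.1397, 0.0582]
tcp_rot: [0.247, 0.969, -0.0, -0.0]
contact_force: [-4.4, 0.5, 6.2]
opening: 0.676
finger_force: 95.4
```

{"name": "move_arm", "arguments": {
  "plan": [0,0,2,0,0,0,45,0,0,2,0,0,0,45,0,0,0,0,0,0,45]
}}

```text
time: 17.1
eef_pos: [0.5031, -0.1393, 0.0608]
tcp_rot: [0.247, 0.969, -0.0, -0.0]
contact_force: [-0.9, -0.1, -2.4]
opening: 0.681
finger_force: 96.1
```

{"name": "move_arm", "arguments": {
  "plan": [0,0,3,0,0,0,45,0,0,3,0,0,0,45,0,0,0,0,0,0,45]
}}

```text
time: 17.4
eef_pos: [0.5035, -0.1392, 0.0677]
tcp_rot: [0.247, 0.969, 0.0, 0.0]
contact_force: [-1.6, 1.5, -0.7]
opening: 0.678
finger_force: 96.1
```

The cap is free. Raising it to the 15 mm gap, then checking.

{"name": "move_arm", "arguments": {
  "plan": [0,0,4,0,0,0,45,0,0,4,0,0,0,45,0,0,4,0,0,0,45,0,0,3,0,0,0,45,0,0,0,0,0,0,45,0,0,0,0,0,0,45,0,0,0,0,0,0,45,0,0,0,0,0,0,45]
}}

```text
time: 18.2
eef_pos: [0.503, -0.1392, 0.082]
tcp_rot: [0.247, 0.969, 0.0, -0.0]
contact_force: [-1.3, -0.7, -0.1]
opening: 0.675
finger_force: 96.1
```

```bash
python3 v.py c9 234 135 80 60 190 167 120 90
```

```text
18.3 [ 0.50304792 -0.13922875  0.08201589] 0.6791948808959872 96.07706308364868 [ 0.25725997  0.41850521 -0.22069787]
```

View pics/c9.png

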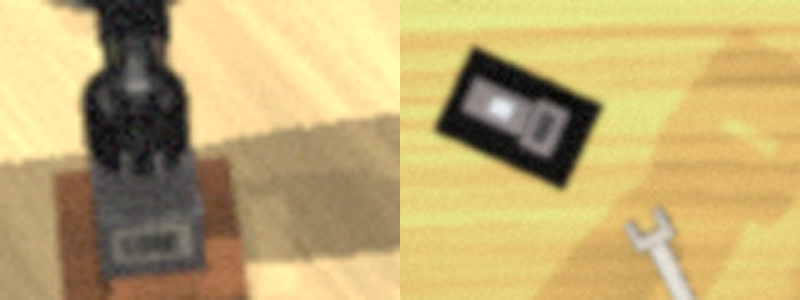

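The jar is still seated in its nest, the cap is held above the mouth, and the scanner stands on its pad. Handing in.

```bash
python3 -c "
from plant import order;print(order.sign_off())"
```

```text
the job is handed in; nothing more can be done
None
```

I handed the job in at 18.3 s of the 51 s allowed, with no verdict returned: the label was scanned, the scanner is back on its pad and released, and the cap is unscrewed and held about 14 mm above the seated jar's mouth (estimated from the arm's rise), after one failed first grasp that left the scanner undisturbed.

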